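# Let down the rising work-stand and bring the tray of figures aboard

### The arm

A 7-joint arm with a two-finger parallel gripper is mounted at the origin on the work surface. World frame = base frame: x ahead of the robot, y to its left, z up, the work surface at z = 0. Lengths are in m, angles in rad, forces in N, time in s.
With the tool pointing down it reaches from about 0.4 to 0.85 m from the base axis. Payload 6.9 kg.
Tool frame: the origin (TCP) lies at the very end of the fingers, on their centre line; the grasp point (between the pads) lies 19 mm behind it; z points along the fingers, y is the line along which they close (so a half turn about z gives the same grasp; the last joint's range is limited). The gripper opens to 85 mm and grips with 20 to 120 N. Pads are 22 mm wide; open, the fingers measure 114 mm over their backs; the gripper's body (76 mm by 85 mm) begins 54 mm behind the grasp point. The pads swing forward as they close: fully open they stand 13 mm farther back than shut.
Start: joints at [1.246, 0.507, -0.238, 1.5, 0.126, 1.149, -0.155], TCP at [0.26, -0.568, 0.231] pointing down, gripper open.
Joint ranges: [-3.08, 3.08], [-0.24, 2.05], [-1.43, 1.35], [0, 2.5], [-1.52, 4.66], [0.17, 1.96], [-2.89, 2.89]. Speed limits (rad/s): [2.39, 2.39, 3.14, 3.14, 3.14, 3.14, 3.14].

### API

Orientations are given as a unit quaternion [w, x, y, z].
In Python, from station import ctrl gives the robot as it stands. Calls block until the motion is done:
- ctrl.movep(position, orientation): joint-space move of the TCP to a pose.
- ctrl.movel(position, frame=None, max_speed=0.15): straight line of the TCP; frame=None keeps the orientation; max_speed is the mean speed in m/s.
- ctrl.set_joints(angles): joint-space move.
- ctrl.ungrasp() and ctrl.close_gripper(force=None): open the fingers fully, or close them until they stop; force is the grip in N (None keeps the last).
- ctrl.pause(seconds).
- ctrl.ik(position, orientation): joint angles nearest the present ones, or None.
- ctrl.get_state(): the state.
- ctrl.grab_frame(name): name is "side" or "top"; returns the picture (480x640x3 uint8, blue, green, red); there is no depth.
- ctrl.camera_info(name): a dict with "mtx" (3x3 intrinsics, pixels), "R" (3x3) and "t" (3): a world point X has camera coordinates R X + t. Camera axes: x right, y down, z forward; pixel columns grow to the right and rows downward; lengths in m; the calibration is good to about 2 mm. A picture is of the moment at which its call begins. camera_info takes no time and is no camera call.
A pose or a line that the arm cannot do raises ctrl.Unreachable and nothing moves.
- ctrl.close_job(): hands the job in; it is judged then, once.
The state is a dict: "time": time; "qpos": joint angles; "qd": joint speeds; "tau": joint torques, N m; "tcp_pos": TCP position; "eef_rot": TCP orientation; "contact_force": force on the tool from outside, world axes, zero at the start; "wrist_torque": the same for the moment, N m; "width": finger opening in m; "gripper_force": force on a finger pad.
Only numpy, scipy, OpenCV 4.12 (cv2) and the standard library are available. Lean on these libraries where they do the work, as an engineer would, in place of code of your own. Each camera call takes 0.05 s, during which the arm holds its last target. There are 200 camera calls.

### The job

Let down the empty rising work-stand so that it can be loaded: flick the sprung pawl off the ratchet wheel, then ease the crank back slowly until the platform is fully down, without leaning on the platform itself. Then bring the wooden tray of freshly painted figures aboard over the platform's raised edge until the whole tray stands flat and square on the platform, nothing hanging over. Keep the tray close to level, and leave the two paint jars, the brush pot and the black lacquer box where they are.

Things in the scene. Friction and masses are not known exactly. Their poses are not given: they have to be found in the camera images.
- stand: Rising work-stand: fixed bench lift, rack and pinion. Origin on the bench under the platform's middle, z up; entry side faces its -y, winch at its +y end. All mm in this text are in this frame. Grey cheek plates at x = +-45, y 100 to 190, up to z 210; guide rods with a tie bar between them (x +-42, y 105 to 131, top z 246). Base plate 150 x 295 x 3.5.
- shaft (a point): Point on the winch shaft's axis, stand frame (0, 140, 135). The shaft runs along the stand's x. Ratchet wheel (radius 40, 12 saw teeth) outside the +x cheek at x 52 to 63; crank outside the -x cheek, arm at x -60 to -70. The platform's toothed rack passes the shaft between the rods (x +-7, y 103 to 115; its top at z 160 with the platform down, and it rises with the platform).
- pawl_tab (a point): Middle of the pawl's thumb tab: dark steel plate 42 (along x) x 6 x 22, spanning x 54 to 96, above the ratchet wheel. The pawl pivots about an axis along x at y 112, z 195; the tab stands up from it (middle 31, top edge 42 from the pivot) and leans 20 degrees to +y with the pawl at 0. Push the tab to the stand's -y to flick the pawl off.
- pawl (a joint): Pawl angle (rad), grows as the tab moves to -y. 0: nose at a tooth's root; 0 to 0.17: engaged, somewhere on a tooth. Over-centre spring: below 0.36 (tab upright) it snaps back on the wheel, above it snaps to its stop at 0.80 (tab leans 25 degrees to -y) and stays off. About 2 N at the tab. Engaged, the drum can be wound up but not back.
- crank_handle (a point): Grip point on the axis of the crank's handle: black sleeve, diameter 24, length 108, parallel to the stand's x from x -78 to -186 (this point at x -132). It spins freely on its pin, so a gripper holding it may keep its orientation all the way round. It moves on a circle of radius 75 about the shaft.
- drum (a joint): Angle of shaft, ratchet wheel and crank (rad). 0: platform fully down on its stop, handle straight above the shaft; platform rises 25 mm per rad. Handle at y = 140 + 75 sin(q), z = 135 + 75 cos(q). Starts between 1.8 and 4.2. A drag washer holds the drum where it is left, pawl off too (2 to 3 N at the handle to let down). Let it down slower than 3 rad/s.
- platform: Platform 150 (x) x 190 (y) x 11; origin: centre of its top, axes as the stand's. Down, its top is 15 above the bench: its entry edge (y -95) is a 15 mm step. At y 95 a back plate rises 53. Moves only with the crank; do not press on it before it is down. A tray pushed up over its edge lies level once its middle is past the edge, if the pusher's friction does not hold its tail down.
- tray: Open wooden tray 160 (its x) x 110 (y) x 35 high, walls 10 thick, 0.55 to 0.9 kg; origin: centre of its underside. Ends alike, either may lead. Six figures, up to 44 high, fixed inside within 38 of the middle along its x. Lies before the entry, its x roughly along the stand's y. Pushed flat it stops at the platform's edge: lift the leading edge on first. Tilt it under 20 degrees.
- jar_a: Bystander: paint jar 60 mm diameter, 66 high, on the bench beside the entry (origin: centre of its underside).
- jar_b: Bystander: paint jar 56 mm diameter, 72 high, on the bench beside the entry (origin: centre of its underside).
- brush_pot: Bystander: white pot 70 mm diameter, 85 high, with brushes up to 160 high, on the bench at the stand's +x side (origin: centre of its underside).
- lacquer_box: Bystander: small black lacquered box 82 x 60 x 30 mm on the bench at the stand's -x side (origin: centre of its underside).

How it is judged:
On the way, in this order (a step that is already met when the one before it is completed fails the run):
1. the pawl is flicked off the ratchet wheel while the platform is still up (value of joint pawl above 0.6 rad and value of joint drum above 1.5 rad), for 0.2 s.
2. the platform is let down to its stop (value of joint drum below 0.08 rad and velocity of joint drum above -0.2 rad/s), for 0.2 s.
At the end, for the whole second after the job is handed in: Platform down on its stop (drum below 0.08 rad); tray at rest flat on it: underside within 4 mm of its top, tilt under 0.04 rad, long axis within 0.12 rad of the platform's y, centre within 22 mm of the platform's centre in x and -18 to +20 mm in y (value of joint drum below 0.08 rad and x of tray in the frame of platform between -0.022 and 0.022 m and y of tray in the frame of platform between -0.018 and 0.02 m and z of tray in the frame of platform between -0.004 and 0.004 m and angle between tray's own z axis and vertical below 0.04 rad and angle between the x axis of tray and the y axis of platform, either way round below 0.12 rad and linear speed of tray below 0.02 m/s); the robot touches nothing.
It fails at once if the platform is let run down (drum faster than 3 rad/s) (velocity of joint drum below -3 rad/s).
It fails at once if the robot leans on the platform while it is up (more than 3 N) (value of joint drum above 0.1 rad and contact force between any of the fingers, the arm and platform above 3 N).
It fails at once if the tray is tilted more than 20 degrees (angle between tray's own z axis and vertical above 0.35 rad).
It fails at once if a paint jar is moved more than 20 mm or tipped (distance of any of jar_a, jar_b from where it was at the start of the episode above 0.02 m or angle between any of jar_a, jar_b's own z axis and vertical above 0.25 rad).
It fails at once if the brush pot or the lacquer box is moved more than 20 mm or tipped (distance of any of brush_pot, lacquer_box from where it was at the start of the episode above 0.02 m or angle between any of brush_pot, lacquer_box's own z axis and vertical above 0.25 rad).
It also fails if it takes over 72 s, if anything falls off the work surface, if the arm or the gripper's body presses on something with over 40 N, if the wrist force passes 120 N, or if a joint passes its speed limit or range.

## Working session

There is one attempt and no reset: what is moved stays moved. The work goes in short steps, each a Python script; the robot and the scene stay as the last script left them, time stands still between calls to the robot, and variables do not carry over. Pictures are saved under pics/ and viewed, at most 12 in all, crops included, and the job is handed in when it is done.

```bash
ls; mkdir -p pics; python3 - <<'E'
from station import ctrl
import cv2,numpy as np
for n in("top","side"):
    cv2.imwrite(f"pics/{n}0.png",ctrl.grab_frame(n)); c=ctrl.camera_info(n)
    R=np.array(c["R"]);print(n,np.round(c["mtx"],1).tolist(),np.round(R,3).tolist(),(-R.T@np.array(c["t"])).round(3))
s=ctrl.get_state();print(s["tcp_pos"],s["eef_rot"],s["time"],s["width"])
E
```

```text
pics
station.py
top [[510.2, 0.0, 324.7], [0.0, 510.2, 236.6], [0.0, 0.0, 1.0]] [[0.005, -1.0, -0.01], [-0.991, -0.004, -0.131], [0.131, 0.011, -0.991]] [ 0.472 -0.03   1.044]
side [[460.4, 0.0, 316.7], [0.0, 460.4, 243.3], [0.0, 0.0, 1.0]] [[-0.936, -0.352, -0.001], [-0.25, 0.666, -0.703], [0.248, -0.658, -0.711]] [0.37  0.499 0.713]
[ 0.26014334 -0.56778779  0.23050125] [-7.99421976e-04  9.77002139e-01  2.13227922e-01 -1.86945411e-04] 0.1 0.08515646300950531
```

View pics/top0.png

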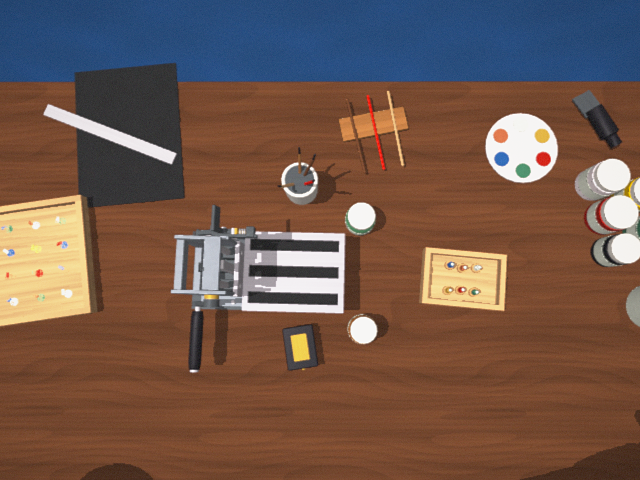

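View pics/side0.png

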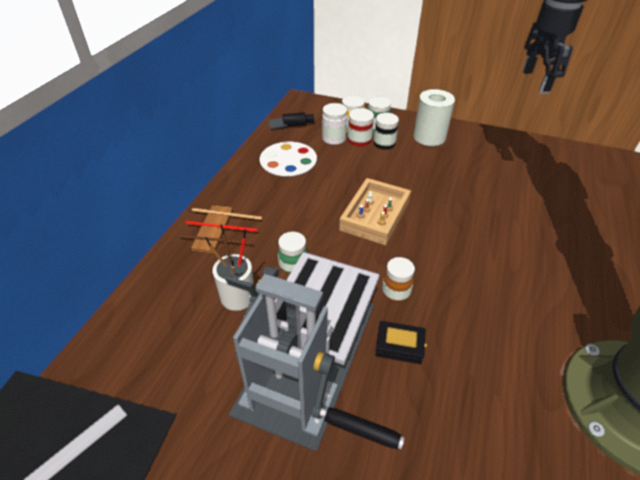

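The top view shows the stand near (260,270), entry facing right (world -y), and its axes about parallel to the world's. The crank handle is at (196,338) and the tray at (464,279). I'll crop for accurate corners.

```bash
python3 - <<'E'
import cv2
a=cv2.imread("pics/top0.png")[200:380,160:370]; cv2.imwrite("pics/topc.png",cv2.resize(a,None,fx=3.3,fy=3.3,interpolation=cv2.INTER_CUBIC))
a=cv2.imread("pics/side0.png")[245:455,220:420]; cv2.imwrite("pics/sidec.png",cv2.resize(a,None,fx=2.8,fy=2.8,interpolation=cv2.INTER_CUBIC))
E
```

```text
(no output)
```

View pics/topc.png

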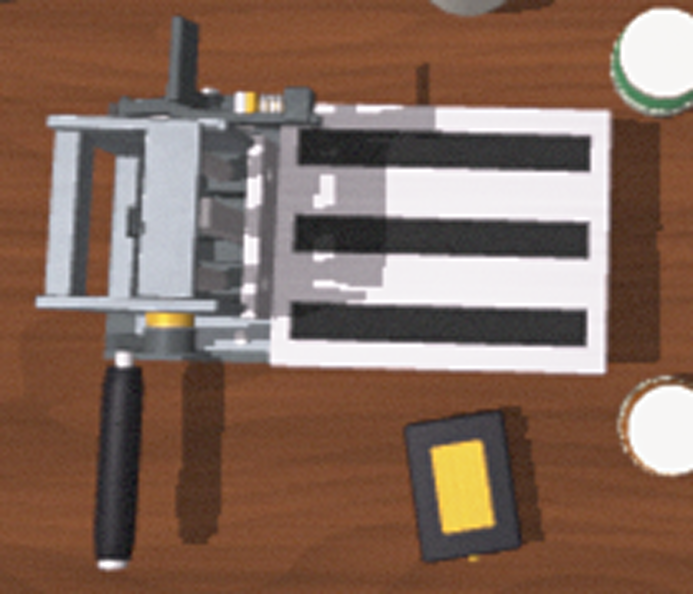

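View pics/sidec.png

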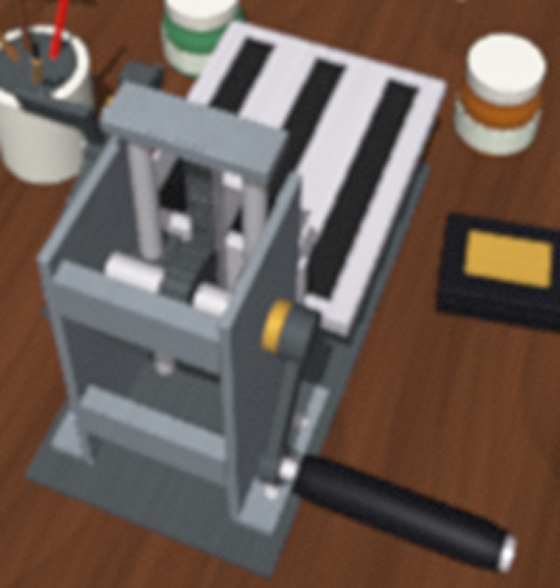

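Crop positions: platform entry corners are at top (611,110) and (605,373). The tie bar corners are at top (200,122) and (137,297). The handle runs from top (122,370) to (113,560) and from side (310,475) to (500,545). I'll fit the stand pose and q to these points.

```bash
cat > h.py <<'E'
from station import ctrl
import cv2,numpy as np
from scipy.optimize import least_squares
from scipy.spatial.transform import Rotation as Ro
C={n:{k:np.array(v) for k,v in ctrl.camera_info(n).items() if k in("mtx","R","t")} for n in("top","side")}
def proj(n,X):
    c=C[n];p=(c["mtx"]@(c["R"]@X+c["t"]));return p[:2]/p[2]
def ray(n,uv,z):
    c=C[n];d=c["R"].T@np.linalg.solve(c["mtx"],[uv[0],uv[1],1.]);o=-c["R"].T@c["t"];return o+d*(z-o[2])/d[2]
E
cat > fit.py <<'E'
from h import *
T=lambda u,v:("top",u/3.3+160,v/3.3+200)
S=lambda u,v:("side",u/2.8+220,v/2.8+245)
P=[(T(611,110),(75,-95,'p')),(T(605,373),(-75,-95,'p')),(T(270,362),(-75,95,'p')),(S(445,83),(-75,-95,'p')),(S(238,22),(75,-95,'p')),(S(335,330),(-75,95,'p')),
(T(200,122),(42,105,246)),(T(147,122),(42,131,246)),(T(192,298),(-42,105,246)),(T(137,297),(-42,131,246)),
(T(50,117),(45,190,210)),(T(38,305),(-45,190,210)),
(T(122,370),(-78,0,'h')),(T(113,560),(-186,0,'h')),(S(310,475),(-78,0,'h')),(S(500,545),(-186,0,'h'))]
def pt(p,X):
    x,y,a,q=p; m=np.array(X[:2]+(0,),float)
    if X[2]=='p': m[2]=15+25*q
    elif X[2]=='h': m[1]=140+75*np.sin(q); m[2]=135+75*np.cos(q)
    else: m[2]=X[2]
    m/=1000; c,s=np.cos(a),np.sin(a)
    return np.array([x+c*m[0]-s*m[1],y+s*m[0]+c*m[1],m[2]])
f=lambda p:np.concatenate([proj(o[0],pt(p,X))-o[1:] for o,X in P])
for q0 in(2,3,4):
    r=least_squares(f,[.4,.03,0,q0],loss="soft_l1");print(r.x.round(4),r.cost)
print(f(r.x).reshape(-1,2).round(1).tolist())
img=cv2.imread("pics/top0.png");h=cv2.cvtColor(img,cv2.COLOR_BGR2HSV)
m=cv2.inRange(h,(12,60,150),(28,190,255));m[:, :400]=0;m[:,530:]=0;m[:200]=0;m[330:]=0
m=cv2.morphologyEx(m,cv2.MORPH_CLOSE,np.ones((5,5)))
cs=max(cv2.findContours(m,0,1)[0],key=cv2.contourArea)
b=cv2.boxPoints(cv2.minAreaRect(cs));print(b.tolist())
B=np.array([ray("top",u,.035) for u in b]);print(B.round(4).tolist(),B.mean(0),np.linalg.norm(B[1]-B[0]),np.linalg.norm(B[2]-B[1]))
for n,u,z in(("jarA",(361,217),.066),("jarB",(363,329),.07),("pot",(300,183),.085),("box",(300,347),.03)):print(n,ray("top",u,z).round(3))
E
python3 fit.py
```

```text
[ 0.5331  0.0386 -0.0178  2.5655] 16.465008170685287
[ 0.5331  0.0386 -0.0178  2.5655] 16.46500817068558
[ 0.5331  0.0386 -0.0178  2.5655] 16.465008170685234
[[-0.5, 0.1], [-0.1, -0.2], [0.1, 0.8], [1.1, -0.6], [-1.2, -0.8], [6.1, -2.2], [0.2, -0.1], [-0.1, -0.4], [-0.0, -0.0], [0.0, -0.1], [-0.8, 1.4], [-0.6, -0.9], [0.2, -1.1], [-0.3, -0.1], [-2.8, -1.2], [2.9, 1.9]]
[[418.15570068359375, 303.286865234375], [423.34423828125, 246.21310424804688], [509.09014892578125, 254.0081787109375], [503.901611328125, 311.0819396972656]]
[[0.475, -0.2029, 0.035], [0.5875, -0.2152, 0.035], [0.5727, -0.3843, 0.035], [0.4608, -0.3696, 0.035]] [ 0.52402414 -0.29300056  0.035     ] 0.1131735886994411 0.16973486576845193
jarA [ 0.641 -0.09   0.066]
jarB [ 0.426 -0.092  0.07 ]
pot [0.703 0.028 0.085]
box [0.389 0.028 0.03 ]
```

```bash
cat >> h.py <<'E'
SX,SY,SA=.5331,.0386,-.0178
def W(x,y,z):  # stand mm -> world m
    c,s=np.cos(SA),np.sin(SA);return [SX+(c*x-s*y)/1e3,SY+(s*x+c*y)/1e3,z/1e3]
def down(yaw): # yaw 0: closes along stand y
    return Ro.as_quat(Ro.from_euler('z',yaw+SA)*Ro.from_euler('x',np.pi),scalar_first=True).tolist()
def st(m=""):
    s=ctrl.get_state();print(m,round(s["time"],2),np.round(s["tcp_pos"],4),"F",np.round(s["contact_force"],1),"w",round(s["width"],4),"gf",np.round(s["gripper_force"],1));return s
E
cat > s1.py <<'E'
from h import *
best=None
for yaw in(np.pi/2,-np.pi/2):
    j=ctrl.ik(W(80,160,221),down(yaw));print(yaw,j)
    if j is not None and (best is None or abs(j[6])<best[0]): best=(abs(j[6]),yaw)
yaw=best[1]
ctrl.close_gripper(30)
ctrl.movep(W(0,-180,330),down(yaw)); 
ctrl.movep(W(80,165,300),down(yaw)); st("above")
ctrl.movel(W(80,165,221),max_speed=.12)
ctrl.movel(W(80,125,221),max_speed=.06);st("push")
ctrl.movel(W(80,106,221),max_speed=.06);st("push2")
ctrl.movel(W(80,120,221));ctrl.movel(W(80,120,300),max_speed=.2);st("up")
cv2.imwrite("pics/t1.png",np.hstack([cv2.resize(ctrl.grab_frame("top")[190:340,150:300],(400,400)),cv2.resize(ctrl.grab_frame("side")[245:395,220:370],(400,400))]))
E
python3 s1.py
```

```text
1.5707963267948966 [ 0.13704496  0.66610567 -0.89871932  1.44829201  0.52890744  1.28098576
 -0.82569817]
-1.5707963267948966 [ 0.25270159  0.79058464 -1.22580916  1.44680299  0.74327125  1.41868343
  2.13962081]
above 4.07 [0.6168 0.2    0.3001] F [-0.2 -0.9 -0.4] w 0.0001 gf 0.0
push 5.69 [0.6152 0.1621 0.2209] F [-0.2  0.2  0.5] w 0.0002 gf 0.0
push2 6.16 [0.6145 0.1491 0.2216] F [ 0.1 14.6 -2.2] w -0.0 gf 5.9
up 6.95 [0.6154 0.1559 0.3002] F [-0.  -1.1 -0.1] w 0.0002 gf 0.0
```

View pics/t1.png

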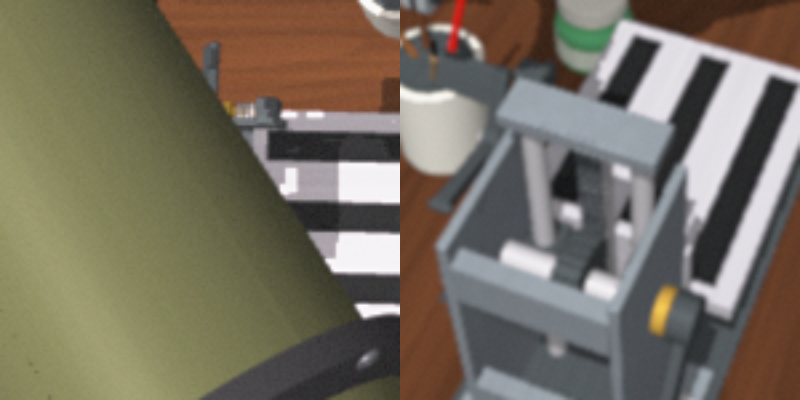

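The tab moved from about column 215 to 229 in the top view, which is 22 mm towards -y. The pawl is therefore off and at its stop. Next is the crank.

```bash
cat > s2.py <<'E'
from h import *
q0=2.5655
H=lambda q,dz=-19:W(-132,140+75*np.sin(q),135+75*np.cos(q)+dz)
best=[]
for yaw in(0,np.pi):
    j=ctrl.ik(H(q0),down(yaw));print(yaw,None if j is None else np.round(j,2))
    if j is not None: best.append((abs(j[6]),yaw))
yaw=min(best)[1]
ctrl.movel(W(80,120,340),max_speed=.25)
p=H(q0);ctrl.ungrasp()
ctrl.movep(p[:2]+[.30],down(yaw));st("above")
ctrl.movel(p[:2]+[p[2]+.03],max_speed=.15);st()
ctrl.movel(p,max_speed=.06);st("at")
ctrl.close_gripper(40);s=st("grip")
# actual centre after the grip
for q in np.linspace(q0,q0-.45,4)[1:]:
    ctrl.movel(H(q),max_speed=.06);st(f"q{q:.2f}")
cv2.imwrite("pics/t2.png",ctrl.grab_frame("side"))
E
python3 s2.py
```

```text
0 [-0.35  0.52 -0.29  2.14  0.29  0.52 -2.45]
3.141592653589793 [ 0.06  0.66 -0.94  2.14  0.81  0.76  0.13]
above 9.21 [0.4053 0.2216 0.3002] F [0.  0.6 0.1] w 0.0856 gf 0.0
 10.81 [0.4047 0.2221 0.0837] F [ 0.4 -0.7 -0.3] w 0.0853 gf 0.0
at 11.46 [0.4041 0.222  0.053 ] F [ 0.   1.3 -0.2] w 0.0851 gf 0.0
grip 12.05 [0.4044 0.222  0.0533] F [ 0.  -0.5  1.5] w 0.0225 gf 39.1
q2.42 12.38 [0.4047 0.2319 0.0606] F [-0.   0.8  5.6] w 0.0229 gf 41.7
q2.27 12.72 [0.4048 0.2397 0.0686] F [0.1 2.4 3.4] w 0.0228 gf 41.7
q2.12 13.05 [0.4049 0.246  0.0775] F [1.  5.1 4. ] w 0.0224 gf 41.6
```

View pics/t2.png

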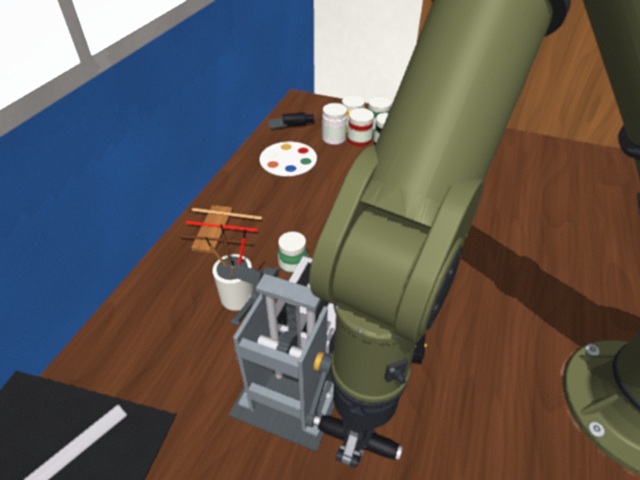

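The fingers hold the handle at about (370,440) and the crank follows with small forces. I'll continue to the stop.

```bash
cat > s3.py <<'E'
from h import *
H=lambda q,dz=-19:W(-132,140+75*np.sin(q),135+75*np.cos(q)+dz)
for i,q in enumerate(np.linspace(2.1155,0,15)[1:]):
    ctrl.movel(H(q),max_speed=.07)
    if i%3==1: st(f"q{q:.2f}")
for q in(-.03,-.06):
    ctrl.movel(H(q),max_speed=.03);s=st(f"q{q}")
    if abs(s["contact_force"][1])>15: break
ctrl.pause(.3);st()
ctrl.ungrasp();s=st("open")
p=list(s["tcp_pos"]);p[2]=.36
ctrl.movel(p,max_speed=.25)
j=s["qpos"]
ctrl.movep([.42,-.38,.33],down(np.pi));st()
for n in("top","side"):cv2.imwrite(f"pics/{n}3.png",ctrl.grab_frame(n))
a=cv2.imread("pics/top3.png")[180:380,160:560];b=cv2.imread("pics/side3.png")[150:450,200:440]
cv2.imwrite("pics/t3.png",np.hstack([cv2.resize(a,(520,260)),cv2.resize(b[:,:],(208,260))]))
E
python3 s3.py
```

```text
q1.81 13.72 [0.4051 0.2549 0.0984] F [-0.9  6.7  3.9] w 0.0229 gf 41.7
q1.36 14.64 [0.4051 0.2555 0.1324] F [-0.5  4.6  6.1] w 0.0225 gf 41.9
q0.91 15.57 [0.4048 0.241  0.1632] F [-0.9  3.6 10.1] w 0.0227 gf 42.3
q0.45 16.49 [0.4042 0.2141 0.1844] F [-3.1  2.5 15.8] w 0.0226 gf 42.9
q0.00 17.42 [0.4036 0.1822 0.1917] F [-2.2  6.1  9.1] w 0.0227 gf 42.3
q-0.03 17.67 [0.4036 0.182  0.1918] F [-0.8 11.2  4.7] w 0.0225 gf 41.8
q-0.06 17.92 [0.4036 0.1819 0.192 ] F [ 0.  18.8 -1.8] w 0.0226 gf 41.5
 18.22 [0.4036 0.1819 0.1919] F [-0.6 20.2 -1.7] w 0.0226 gf 41.5
open 18.85 [0.4035 0.1761 0.1908] F [ 0.1  0.  -0.4] w 0.0853 gf 0.0
 21.68 [ 0.4209 -0.3785  0.3304] F [ 0.3 -0.6  0.7] w 0.0853 gf 0.0
```

View pics/top3.png

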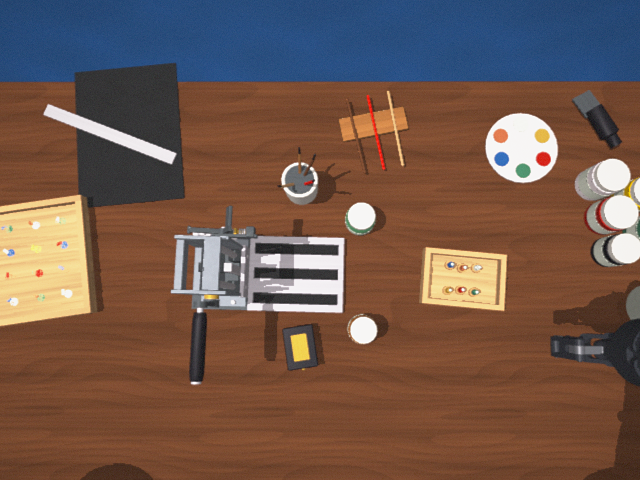

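The platform is down: the stalled handle read y 0.182 against an expected 0.181. Its entry edge is at column 344, and the tray is untouched at (464,279). Now I'll grip the leading wall and lift it aboard.

```bash
cat > s4.py <<'E'
from h import *
for u in((345,238),(344,312)):print("edge",ray("top",u,.015).round(4),end=" ")
print(W(75,-95,15),W(-75,-95,15))
c=np.array([.524,-.296]);a=.08;u=np.array([np.sin(a),np.cos(a)])
g=(c+u*100e-3).tolist(); Y=np.pi-a-SA
ctrl.movep(g+[.14],down(Y));st("above")
ctrl.movel(g+[.018],max_speed=.12);st("in")
ctrl.close_gripper(70);st("grip")
ctrl.movel(g+[.042],max_speed=.06);st("lift")
ctrl.movep(W(0,-215,43),down(np.pi));st("turned")
for n in("top","side"):cv2.imwrite(f"pics/{n}4.png",ctrl.grab_frame(n))
E
python3 s4.py
```

```text
edge [ 0.6059 -0.0603  0.015 ] edge [ 0.4571 -0.0583  0.015 ] [np.float64(0.6063972081083666), np.float64(-0.05771988000158013), 0.015] [np.float64(0.45642097048095087), np.float64(-0.05505002099314652), 0.015]
above 22.89 [ 0.5322 -0.1975  0.1406] F [0.2 0.5 0.8] w 0.0854 gf 0.0
in 24.06 [ 0.5325 -0.1963  0.0187] F [1.1 0.1 0.1] w 0.0853 gf 0.0
grip 24.74 [ 0.5324 -0.2007  0.0194] F [ -1.8 -11.4  11.7] w 0.0081 gf 69.9
lift 25.29 [ 0.5318 -0.1961  0.042 ] F [ 0.  -0.5 -7.1] w 0.0082 gf 68.4
turned 25.54 [ 0.5291 -0.1745  0.0428] F [ 0.6 -0.3 -7.6] w 0.0079 gf 68.7
```

View pics/side4.png

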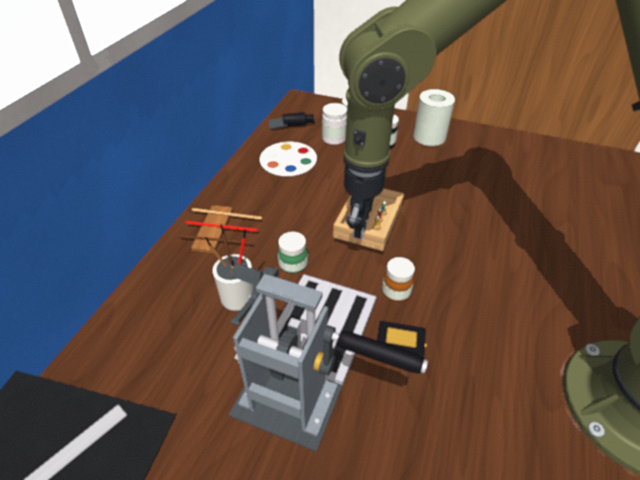

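The tray is gripped at its leading wall, about (362,225), and carried nearly level; the z force of -7 N is its whole weight. I'll move it over the edge.

```bash
cat > s5.py <<'E'
from h import *
ctrl.movel(W(0,-60,45),max_speed=.1);st("edge")
ctrl.movel(W(0,22,45),max_speed=.1);st("over")
ctrl.movel(W(0,22,35),max_speed=.05);s=st("low")
if s["contact_force"][2]<-3: ctrl.movel(W(0,22,33),max_speed=.05);st("low2")
ctrl.ungrasp();ctrl.pause(.2);st("open")
ctrl.movel(W(0,22,120),max_speed=.15)
ctrl.movep(W(0,-210,160),down(np.pi/2));s=st("clear");print(s["qpos"])
cv2.imwrite("pics/top5.png",ctrl.grab_frame("top"));cv2.imwrite("pics/side5.png",ctrl.grab_frame("side"))
E
python3 s5.py
```

```text
edge 27.34 [ 0.532  -0.0222  0.0449] F [ 0.1 -0.1 -7.8] w 0.0085 gf 68.6
over 28.31 [0.5334 0.0596 0.0448] F [-0.7 -0.8 -7.3] w 0.0083 gf 68.7
low 28.66 [0.5339 0.06   0.0349] F [ 0.6 -1.2 -2.8] w 0.0079 gf 68.9
open 29.58 [0.5335 0.0606 0.035 ] F [ 0.7  0.5 -0.6] w 0.0854 gf 0.0
clear 31.23 [ 0.5292 -0.1698  0.1593] F [-0.8  1.4 -0.1] w 0.0855 gf 0.0
[ 0.67545871  0.52238779 -0.62690259  1.78381456  0.36516319  0.95524309
 -0.11606682]
```

View pics/side5.png

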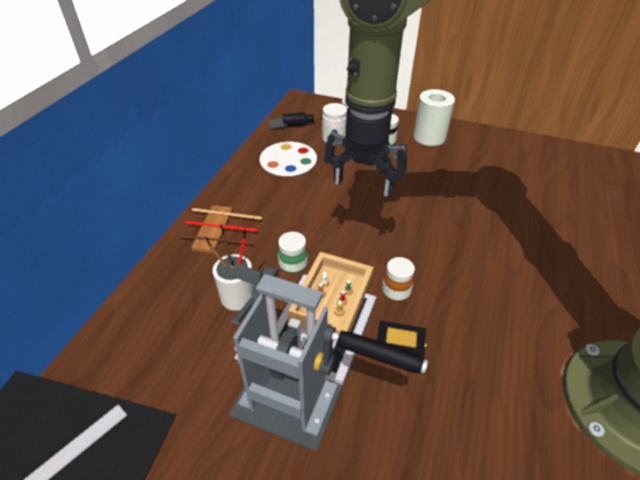

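The tray lies on the platform, roughly at (335,290), with jars and box untouched. I'll measure it in the top view.

```bash
cat > m.py <<'E'
from h import *
def tray(f):
    h=cv2.cvtColor(f,cv2.COLOR_BGR2HSV)
    m=cv2.inRange(h,(12,60,120),(28,190,255));m[:,:230]=0;m[:,420:]=0;m[:225]=0;m[325:]=0
    m=cv2.morphologyEx(cv2.morphologyEx(m,cv2.MORPH_OPEN,np.ones((3,3))),cv2.MORPH_CLOSE,np.ones((7,7)))
    cs=max(cv2.findContours(m,0,1)[0],key=cv2.contourArea)
    b=cv2.boxPoints(cv2.minAreaRect(cs))
    B=np.array([ray("top",u,.05) for u in b])-[SX,SY,0]
    L=B[:,:2]@np.array([[np.cos(SA),-np.sin(SA)],[np.sin(SA),np.cos(SA)]])
    return b.round(0).tolist(),(L*1e3).round(1).tolist()
if __name__=="__main__":
    import sys;print(tray(cv2.imread(sys.argv[1])))
E
python3 m.py pics/top5.png
```

```text
([[280.0, 302.0], [281.0, 244.0], [365.0, 245.0], [364.0, 303.0]], [[-57.3, 27.1], [55.6, 29.4], [57.0, -135.5], [-55.8, -135.4]])
```

View pics/top5.png

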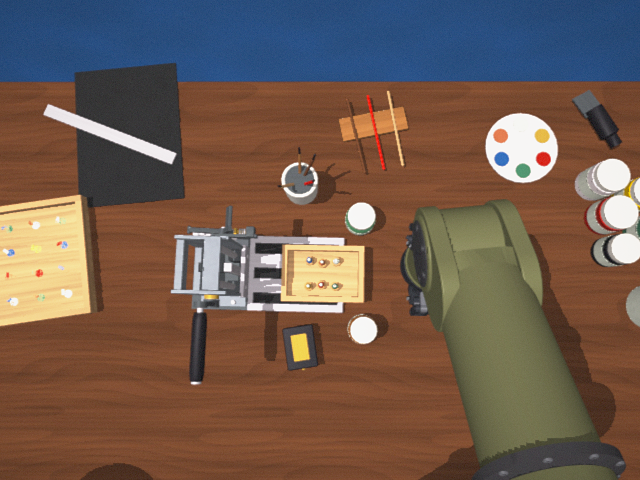

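The tray is square, its tail at y ≈ -135 and its centre at about -53. I'll push the tail wall with both open fingers.

```bash
cat > s6.py <<'E'
from h import *
from m import tray
ctrl.movel(W(0,-180,160));ctrl.movel(W(0,-180,24),max_speed=.15);st("down")
ctrl.movel(W(0,-140,24),max_speed=.08);st("touch")
ctrl.movel(W(0,-92,24),max_speed=.06);st("pushed")
ctrl.movel(W(0,-130,24),max_speed=.1);ctrl.movel(W(0,-160,200),max_speed=.2)
ctrl.movep([.42,-.38,.33],down(np.pi));st("away")
f=ctrl.grab_frame("top");cv2.imwrite("pics/top6.png",f);print(tray(f))
s=ctrl.grab_frame("side")
cv2.imwrite("pics/t6.png",np.hstack([cv2.resize(f[190:350,160:380],(440,320)),cv2.resize(s[220:420,220:440],(352,320))]))
E
python3 s6.py
```

```text
down 32.74 [ 0.5304 -0.1415  0.0247] F [0.3 0.4 0.7] w 0.0857 gf 0.0
touch 33.39 [ 0.5307 -0.1008  0.024 ] F [0.2 0.1 0.6] w 0.0854 gf 0.0
pushed 34.34 [ 0.5317 -0.0528  0.0241] F [-0.9  0.6 -0.5] w 0.0853 gf 0.0
away 37.63 [ 0.4203 -0.3793  0.3296] F [ 0.2 -0.3 -0.6] w 0.0854 gf 0.0
([[253.0, 301.0], [254.0, 243.0], [337.0, 245.0], [336.0, 302.0]], [[-56.0, 79.6], [55.7, 81.9], [55.8, -81.5], [-55.6, -81.4]])
```

View pics/t6.png

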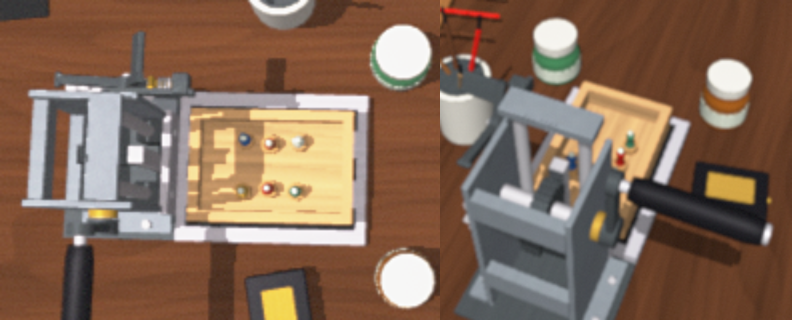

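The tray stands wholly on the platform, with its centre within about 3 mm, square to it, and the white margin visible all round. The jars, pot and box are in place and the robot is clear, so I'm handing it in.

```bash
python3 -c "
from station import ctrl
print(ctrl.close_job())"
```

```text
the job is handed in; nothing more can be done
None
```

I handed the job in at about 38 s on the robot's clock, though no verdict came back: the pawl is flicked off, the platform is down on its stop, the tray sits square on it (about 3 mm off centre or less), and the jars, pot and box look undisturbed.

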